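# Photograph the mug with a two-stage shutter button

### The job

Take the small camera out of its wooden holder and set it gently in the black cradle, upright, with its lens facing the mug, and let go. Then take the picture: press the shutter button to its halfway stop and hold it there for a good second so that the camera focuses, then press it fully down and take the hand away. Leave the mug where it stands and do not drop the camera or scatter the other things on the desk.

Things in the scene. Friction and masses are not known exactly. Their poses are not given: they have to be found in the camera images.
- camera: Loose box-shaped camera, black with a silver band round its top, 0.22 kg. Body 34 (x) x 62 (y) x 52 (z) mm; origin: centre of its underside, z up, +x is where the lens looks. The lens (+x face) and screen (-x face) are flush, so both big faces are flat. Grey shutter button on top. Starts upright in the holder, lens to the holder's +x.
- camera_lens (a point): Centre of the camera's lens: 17.5 mm along camera +x from the camera's origin axis, 22 mm above its underside.
- shutter_top (a point): Centre of the flat top of the shutter button, a tapered cap 21 mm wide at its foot and 15 mm at its top, standing 14 mm above the body's top: camera frame x 0, y -16 mm, 66 mm above the camera's underside when not pressed; it moves with the button.
- shutter_half (a joint): First stage of the shutter button, 0 (up) to 0.005 m (halfway stop). Spring: 0.75 N at the start, 1.5 N at the halfway stop.
- shutter_full (a joint): Second stage of the button, 0 to 0.005 m (fully down). It moves only when more than 8 N presses on the button, and takes 9 N at the bottom; so between 1.5 and 8 N the button rests at its halfway stop, 5 mm down; fully down it is 10 mm down in all. It springs back by itself.
- holder: Fixed light-wood holder. Origin: centre of its underside on the desk, z up. Base 100 (x) x 56 (y) x 6 mm. Two upright panels 8 mm thick, 56 mm long (y), 39 mm apart inside, tops 58 mm above the desk, level with the camera body's top, cover the camera's front and back. The ends (y) are open, the camera sticks out 3 mm at each: it can be taken only by its ends (62 mm apart).
- cradle: Fixed black cradle. Origin: centre of its underside on the desk, z up; +x points to the mug. Base 64 (x) x 92 (y) x 8 mm. End cheeks (y), 68 mm apart inside, 8 mm thick, 36 mm wide (x), tops 59.5 mm above the desk: no room for fingers at the camera's ends. Front and back (x) are open but for lips 5.5 mm above the base, 40 mm apart inside: put the camera in held by front and back (34 mm).
- cradle_seat (a point): Centre of the cradle's upper base surface, 8 mm above the desk: the camera's origin belongs here, camera x along cradle x. Holder and cradle stand 0.2 to 0.45 m apart, either one on the left; the desk midway between them is free for setting the camera down on the way.
- mug: White mug with a handle, 95 mm high, about 92 mm across, loose on the desk about 0.18 m from the cradle on its +x side. Origin at the centre of its underside.
- eraser: Eraser 44 mm, loose bystander.
- usb_stick: USB stick 52 mm, loose bystander.
- glue_stick: Upright glue stick 28 mm across, 86 mm high, loose bystander.
- stapler: Black stapler 130 mm long, 56 mm high, loose bystander.
- binder_clip_1: Black binder clip 45 mm, loose bystander.
Mind the look-alikes: they are no part of the job. Leave any red look-alike of the cradle alone.

How it is judged:
By the outcome, as a careful person would: the job done as asked, in the order asked, and still so for the second after the job is handed in, with the robot touching nothing.
It also fails if it takes over 69 s, if anything falls off the work surface, if the arm or the gripper's body presses on something with over 40 N, if the wrist force passes 120 N, or if a joint passes its speed limit or range.

### The arm

A 6-joint arm with a two-finger parallel gripper is mounted at the origin on a cart in front of the work surface, level with it; the furniture and walls round the work are solid. World frame = base frame: x ahead of the robot, y to its left, z up, the work surface at z = 0. Lengths are in mm, angles in rad, forces in N, time in s.
With the tool pointing down it reaches from about 425 to 1125 mm from the base axis. Payload 14.9 kg.
Tool frame: the origin (TCP) lies between the finger pads; the fingertips stand 19 mm ahead of it and the grasp point (between the pads) is the TCP; z points along the fingers, y is the line along which they close (so a half turn about z gives the same grasp; the last joint's range is limited). The gripper opens to 91 mm and grips with 3 to 60 N. Pads are 32 mm wide; open, the fingers measure 118 mm over their backs; the gripper's body (76 mm by 178 mm) begins 60 mm behind the grasp point.
Start: joints at [-1.274, 0.379, 1.734, -0, 1.028, -0.033], TCP at [226.694, -662.29, 208.032] pointing down, gripper open.
Joint ranges: [-2.77, 2.77], [-0.74, 2.19], [0, 2.66], [-1.06, 4.2], [0.31, 2.87], [-3.08, 3.08]. Speed limits (rad/s): [1.89, 1.89, 2.39, 3.14, 3.14, 3.14].

### API

Orientations are given as a unit quaternion [w, x, y, z].
In Python, from cell import manip gives the robot as it stands. Calls block until the motion is done:
- manip.move_pose(position, orientation): joint-space move of the TCP to a pose.
- manip.move_l(position, max_speed=150, rot=None, contact_N=None): straight line of the TCP; rot=None keeps the orientation; max_speed is the mean speed in mm/s. With contact_N (N) it stops when the force on the tool has changed by that much, and returns True; else False.
- manip.move_joints(angles): joint-space move.
- manip.command_gripper(opening): opening from 0.0 (shut) to 1.0 (fully open); the grip force is fixed at half the most; returns when the fingers have stopped.
- manip.wait(seconds).
- manip.inverse_kinematics(position, orientation): joint angles nearest the present ones, or None.
- manip.get_image(name): name is "scene" or "side" or "wrist"; returns the picture (400x640x3 uint8, blue, green, red); there is no depth.
- manip.camera_model(name): a dict with "mtx" (3x3 intrinsics, pixels), "T" (4x4, takes a point from camera to world coordinates); the wrist camera has in their place "T_tool_cam" (4x4, takes a point from camera to tool coordinates, whose origin is the TCP and whose axes are the flange's). Camera axes: x right, y down, z forward; pixel columns grow to the right and rows downward; lengths in mm; the calibration is good to about 2 mm. A picture is of the moment at which its call begins: read the wrist's pose just before it. camera_model takes no time and is no camera call.
A pose or a line that the arm cannot do raises manip.PlanningError and nothing moves.
- manip.sign_off(): hands the job in; it is judged then, once.
Readings, each from a call of its own:
- manip.get_time_s(): time.
- manip.get_joint_positions(): joint angles.
- manip.get_joint_velocities(): joint speeds.
- manip.get_joint_torque(): joint torques, N m.
- manip.get_eef_pos(): TCP position.
- manip.get_tool_rot(): TCP orientation.
- manip.get_contact_force(): force on the tool from outside, world axes, zero at the start.
- manip.get_wrist_torque(): the same for the moment, N m.
- manip.get_gripper_width(): opening from 0.0 (shut) to 1.0 (fully open).
- manip.get_grasp_force(): force on a finger pad.
Only numpy, scipy, OpenCV 4.12 (cv2) and the standard library are available. Lean on these libraries where they do the work, as an engineer would, in place of code of your own. Each camera call takes 0.05 s, during which the arm holds its last target. There are 200 camera calls.

## Working session

There is one attempt and no reset: what is moved stays moved. The work goes in short steps, each a Python script; the robot and the scene stay as the last script left them, time stands still between calls to the robot, and variables do not carry over. Pictures are saved under pics/ and viewed, at most 10 in all, crops included, and the job is handed in when it is done.

```bash
mkdir -p pics; ls; python3 - <<'E'
from cell import manip
import cv2,numpy as np
np.set_printoptions(precision=4,suppress=True)
for n in("scene","side"):
    cv2.imwrite(f"pics/{n}0.png",manip.get_image(n)); m=manip.camera_model(n); print(n,m["mtx"],m["T"])
print(manip.camera_model("wrist"),manip.get_tool_rot(),manip.get_time_s())
E
```

```text
pics
scene [[486.1321   0.     326.2786]
 [  0.     486.1321 203.5285]
 [  0.       0.       1.    ]] [[  -0.4355   -0.6434    0.6296 -385.6693]
 [  -0.9       0.3235   -0.2921  547.8422]
 [  -0.0158   -0.6939   -0.7199 1229.5171]
 [   0.        0.        0.        1.    ]]
side [[411.0426   0.     317.9895]
 [  0.     411.0426 198.6013]
 [  0.       0.       1.    ]] [[   0.9988    0.0195   -0.0448  657.7862]
 [   0.0467   -0.6528    0.7561 -834.2016]
 [  -0.0144   -0.7573   -0.6529  850.181 ]
 [   0.        0.        0.        1.    ]]
{'mtx': array([[322.8312,   0.    , 322.9375],
       [  0.    , 322.8312, 201.1658],
       [  0.    ,   0.    ,   1.    ]]), 'T_tool_cam': array([[  -0.    ,   -0.9625,   -0.2711,   76.7098],
       [   1.    ,   -0.    ,    0.    ,   -0.1217],
       [  -0.0001,   -0.2711,    0.9625, -175.5303],
       [   0.    ,    0.    ,    0.    ,    1.    ]])} [-0.0005  0.9864  0.1641 -0.0001] 0.1
```

View pics/scene0.png

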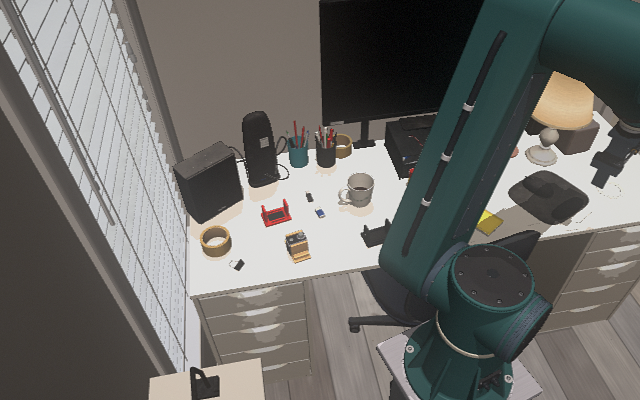

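View pics/side0.png

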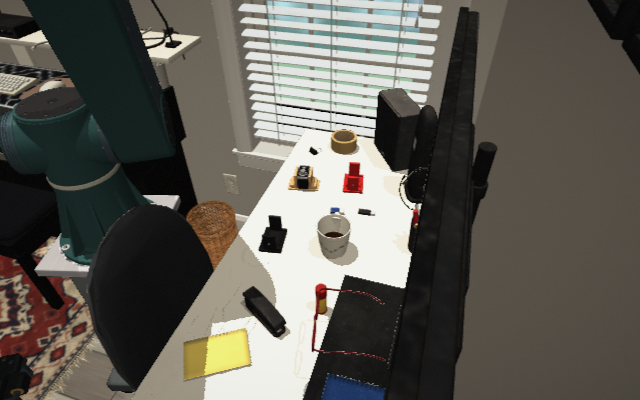

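The scene view shows the holder with the camera at about (297,247), the black cradle at (376,233), the red decoy at (276,213) and the mug at (357,190). In the side view they are at (304,182), (272,240), (353,182) and (334,237). Next I'll convert these pixels to positions and look from the wrist.

```bash
cat > h.py <<'E'
from cell import manip
import cv2,numpy as np
from scipy.spatial.transform import Rotation as R
np.set_printoptions(precision=3,suppress=True)
def q(yaw):
    "tool down, tool x axis at world angle yaw (rad); tool y at yaw-90deg"
    c,s=np.cos(yaw),np.sin(yaw)
    x=R.from_matrix(np.array([[c,s,0],[s,-c,0],[0,0,-1.]])).as_quat()
    return [x[3],x[0],x[1],x[2]]
def model(n):
    m=manip.camera_model(n)
    if n!="wrist": return m["mtx"],m["T"]
    w,x,y,z=manip.get_tool_rot(); T=np.eye(4); T[:3,:3]=R.from_quat([x,y,z,w]).as_matrix(); T[:3,3]=manip.get_eef_pos()
    return m["mtx"],T@m["T_tool_cam"]
def ray(K,T,px,z=0):
    d=T[:3,:3]@np.linalg.solve(K,[px[0],px[1],1]); return (T[:3,3]+d*(z-T[2,3])/d[2])[:2]
def snap(name):
    K,T=model("wrist"); im=manip.get_image("wrist"); cv2.imwrite(f"pics/{name}.png",im); np.savez(f"pics/{name}.npz",K=K,T=T); return im
E
python3 - <<'E'
from h import *
for n,d in (("scene",dict(holder=(298,247),cradle=(376,235),mug=(357,200))),("side",dict(holder=(304,186),cradle=(272,242),mug=(334,250)))):
    K,T=model(n)
    for k,p in d.items(): print(n,k,ray(K,T,p,10))
for yaw in (0,):
  for p in ([620,100,330],[640,0,330],[650,-150,330],[620,200,330]):
    print(p,manip.inverse_kinematics(p,q(yaw)))
E
```

```text
scene holder [547.102 218.751]
scene cradle [478.943 -29.991]
scene mug [647.924 -50.563]
side holder [551.827 200.111]
side cradle [480.332 -50.595]
side mug [653.961 -74.677]
[620, 100, 330] [ 0.123  0.146  1.797 -0.     1.198  1.694]
[640, 0, 330] [-0.036  0.167  1.774 -0.     1.201  1.534]
[650, -150, 330] [-0.262  0.213  1.719 -0.     1.21   1.309]
[620, 200, 330] [ 0.276  0.186  1.751 -0.     1.205  1.847]
```

```bash
python3 - <<'E'
from h import *
ims=[]
for n,p in (("wc",[540,-60,200]),("wh",[580,180,200])):
    manip.move_pose(p,q(0)); ims.append(snap(n)); print(manip.get_time_s(),manip.get_eef_pos())
cv2.imwrite("pics/both.png",cv2.resize(np.vstack(ims),None,fx=.75,fy=.75,interpolation=cv2.INTER_AREA))
E
```

```text
2.5667 [540.11  -60.541 200.038]
3.575 [580.006 178.71  199.912]
```

View pics/both.png

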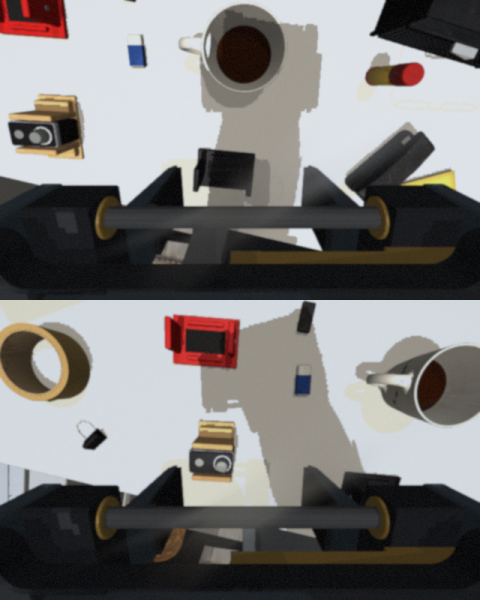

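The wrist views show the cradle at about (297,225) in full-resolution pixels of view 1. The held camera is at about (283,615-400) in view 2, with its shutter button on the world -y side, so the lens looks along world +x. The gripper hides the lower part, so I'll move back and lower.

```bash
python3 - <<'E'
from h import *
ims=[]
for n,p in (("wh2",[500,205,150]),("wc2",[435,-40,150])):
    manip.move_pose(p,q(0)); im=snap(n); print(manip.get_time_s(),manip.get_eef_pos())
    ims.append(cv2.resize(im[30:330,170:470],None,fx=1.33333,fy=1.33333,interpolation=cv2.INTER_CUBIC))
    ims[-1]=cv2.resize(im[0:300,120:520],(800,600),interpolation=cv2.INTER_CUBIC)
    cv2.imwrite(f"pics/{n}c.png",ims[-1])
E
```

```text
4.1 [500.757 204.431 150.536]
5.1417 [435.878 -39.439 150.278]
```

View pics/wh2c.png

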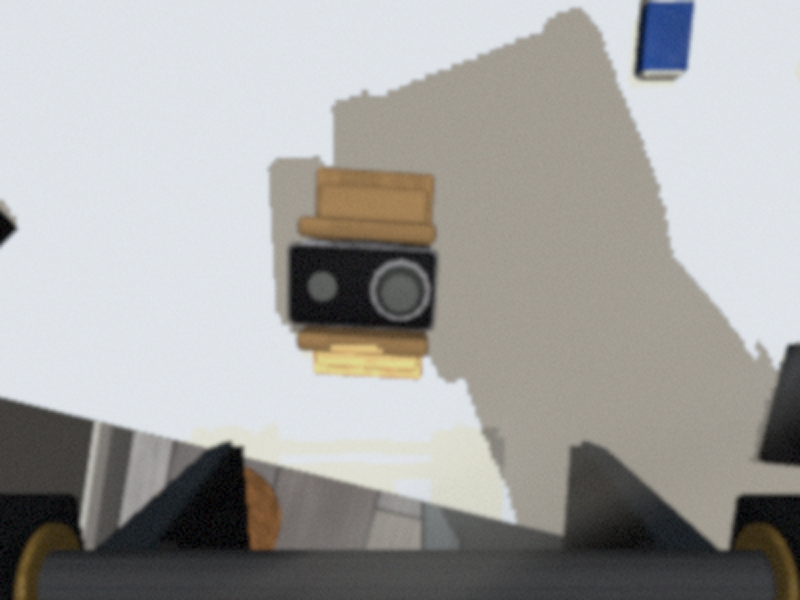

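View pics/wc2c.png

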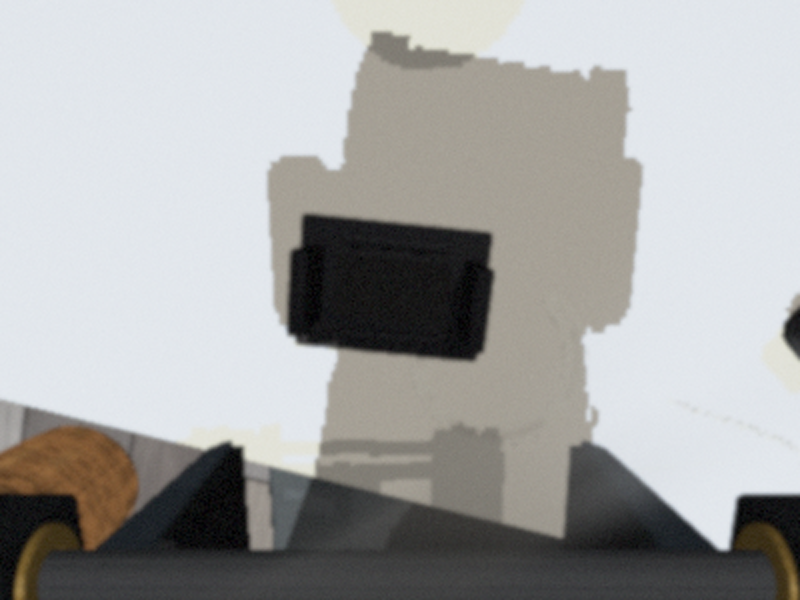

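Crop coordinates (crop/2 + (120,0) gives pixels):
- **Camera top corners:** (291,245), (436,250), (434,328), (289,323).
- **Shutter button:** (400,290).
- **Cradle base front corners:** (303,214) and (491,233).
- **Cheek tops:** (292,249), (289,335), (493,267), (485,350).

Next is a pose fit by reprojection.

```bash
python3 - <<'E'
from h import *
from scipy.optimize import least_squares
def fit(f,obj,px,x0):
    d=np.load(f"pics/{f}.npz");K,T=d["K"],d["T"]; obj=np.array(obj,float); px=np.array(px)/2.+[120,0]
    def proj(p):
        c,s=np.cos(p[2]),np.sin(p[2]); w=obj@np.array([[c,-s,0],[s,c,0],[0,0,1]]).T+[p[0],p[1],0]
        e=(w-T[:3,3])@T[:3,:3]@K.T; return e[:,:2]/e[:,2:]
    r=least_squares(lambda p:(proj(p)-px).ravel(),x0,x_scale=[1,1,.01]); print(f,r.x,"\n",(r.fun.reshape(-1,2)).T)
fit("wh2",[[17,31,58],[17,-31,58],[-17,-31,58],[-17,31,58],[0,-16,72]],[(291,245),(436,250),(434,328),(289,323),(400,290)],[550,210,0])
fit("wc2",[[32,46,8],[32,-46,8],[-32,-46,8],[-32,46,8]],[(303,214),(491,233),(475,359),(300,343)],[480,-40,0])
fit("wc2",[[32,42,8],[32,-42,8],[18,42,59.5],[-18,42,59.5],[18,-42,59.5],[-18,-42,59.5]],[(303,214),(491,233),(292,249),(289,335),(493,267),(485,350)],[480,-40,0])
E
```

```text
wh2 [550.139 222.211  -0.034] 
 [[-2.579  1.922  0.986 -0.88   0.543]
 [-1.68  -1.544  1.3    1.343  0.95 ]]
wc2 [480.339 -33.098  -0.091] 
 [[-0.923  1.715  1.609 -2.421]
 [-0.84  -1.232  1.374  1.211]]
wc2 [480.339 -33.073  -0.085] 
 [[ 3.08  -2.64  -1.434 -1.495  1.896  0.633]
 [-0.2   -1.898 -0.328  0.88  -0.287  1.783]]
```

```bash
python3 - <<'E'
from h import *
H=np.array([550.1,222.2]);yw=-.034
M=np.array([520,95.]);yc=-.088
print(manip.get_joint_positions())
for yy in (yc+np.pi/2,yc-np.pi/2): print(yy,manip.inverse_kinematics([*M,30],q(yy)),manip.inverse_kinematics([480,-33,38],q(yy)))
manip.move_pose([*H,150],q(yw)); manip.move_l([*H,80],150); 
print(manip.move_l([*H,34],50,contact_N=8),manip.get_eef_pos())
manip.command_gripper(0.0); print(manip.get_gripper_width()*91,manip.get_grasp_force(),manip.get_contact_force())
p=manip.get_eef_pos()
print(manip.move_l([p[0],p[1],115],60,contact_N=15),manip.get_eef_pos(),manip.get_contact_force(),manip.get_time_s())
E
```

```text
[-0.144  0.045  2.279  0.     0.817  1.427]
1.4827963267948965 [ 0.137  0.406  2.128 -0.     0.607  0.225] [-0.117  0.334  2.221 -0.     0.587 -0.029]
-1.6587963267948966 [ 0.137  0.406  2.128 -0.     0.607 -2.917] None
False [550.324 222.279  34.275]
61.62767814835375 29.9368679523468 [ 0.044 -0.336  2.552]
False [549.94  222.15  114.616] [-0.706 -0.191 -3.031] 9.9917
```

```bash
python3 - <<'E'
from h import *
M=np.array([520,95.]);yc=-.088
manip.move_l([*M,115],200,rot=q(yc)); manip.move_l([*M,40],120); manip.wait(.2)
print(manip.move_l([*M,25],15,contact_N=3),manip.get_eef_pos(),manip.get_contact_force())
e=manip.get_eef_pos()
manip.command_gripper(1.0); manip.move_l([*M,130],150)
y2=yc+np.pi/2
manip.move_l([*M,130],150,rot=q(y2)); manip.move_l([*M,60],120)
print(manip.move_l([*M,30],50,contact_N=6))
manip.command_gripper(0.0); print(manip.get_gripper_width()*91,manip.get_eef_pos(),manip.get_time_s())
manip.command_gripper(1.0); manip.move_l([*M,130],150)
off=np.array([435.878-480.3,-39.439+33.1])
manip.move_pose([*(M+off),150],q(0)); im=snap("wm"); print(manip.get_eef_pos(),manip.get_time_s())
cv2.imwrite("pics/wmc.png",cv2.resize(im[0:300,120:520],(800,600),interpolation=cv2.INTER_CUBIC))
E
```

```text
True [520.009  94.967  27.998] [-0.31  -0.573  4.673]
False
33.90578836229339 [519.978  95.     29.974] 18.1
[475.556  88.648 149.721] 21.275
```

View pics/wmc.png

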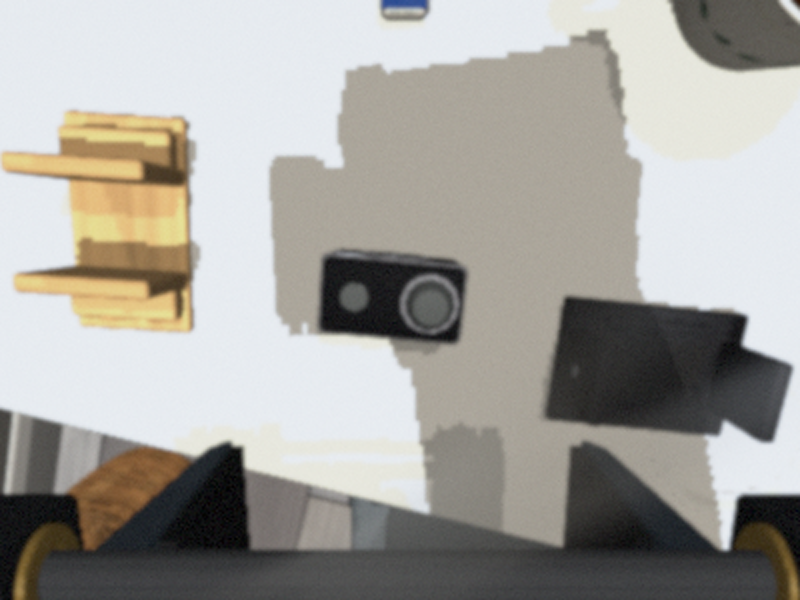

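The camera stands upright at the midpoint. Its top corners are at (325,256), (465,268), (458,342) and (321,331), and the button is at (431,305). The cradle base is also visible, with corners (567,297), (747,316), (718,434) and (545,417). I'll use the known camera pose to measure the view's bias.

```bash
python3 - <<'E'
from h import *
from scipy.optimize import least_squares
def fit(f,obj,px,x0):
    d=np.load(f"pics/{f}.npz");K,T=d["K"],d["T"]; obj=np.array(obj,float); px=np.array(px)/2.+[120,0]
    def proj(p):
        c,s=np.cos(p[2]),np.sin(p[2]); w=obj@np.array([[c,-s,0],[s,c,0],[0,0,1]]).T+[p[0],p[1],0]
        e=(w-T[:3,3])@T[:3,:3]@K.T; return e[:,:2]/e[:,2:]
    r=least_squares(lambda p:(proj(p)-px).ravel(),x0,x_scale=[1,1,.01]); print(f,r.x,"\n",(r.fun.reshape(-1,2)).T)
fit("wm",[[17,31,52],[17,-31,52],[-17,-31,52],[-17,31,52]],[(325,256),(465,268),(458,342),(321,331)],[550,210,0])
fit("wm",[[0,-16,66],[0,-16.001,66]],[(431,305)]*2,[520,95,-.088])
fit("wm",[[32,46,8],[32,-46,8],[-32,-46,8]],[(567,297),(747,316),(718,434)],[480,-40,0])
# auto: dark-region corners of the cradle in wc2
im=cv2.cvtColor(cv2.imread("pics/wc2.png"),6)[95:190,255:380]
m=(im<60).astype(np.uint8); c=max(cv2.findContours(m,0,1)[0],key=cv2.contourArea)
print((cv2.approxPolyDP(c,2,True)[:,0]+[255,95]-[120,0])*2)
im=cv2.cvtColor(cv2.imread("pics/wm.png"),6)
E
```

```text
wm [519.743  94.517  -0.08 ] 
 [[-2.209  2.529  1.727 -2.035]
 [-1.634 -1.377  1.921  1.576]]
wm [522.273  94.56   -0.173] 
 [[-0.001  0.001]
 [-0.     0.   ]]
wm [480.416 -30.901  -0.099] 
 [[-1.473  1.031  0.479]
 [-0.655 -0.725  1.668]]
[[304 218]
 [302 246]
 [292 252]
 [290 330]
 [300 338]
 [468 358]
 [480 348]
 [490 282]
 [484 264]
 [486 234]]
```

The bias is under 1 mm, so the cradle seat is about (480.6, -32.7) with yaw -0.09. Next I'll regrip by front and back and place it.

```bash
python3 - <<'E'
from h import *
M=np.array([520,95.]);yc=-.088;C=np.array([480.6,-32.7]);yC=-.09
manip.move_pose([*M,130],q(yc+np.pi/2)); manip.move_l([*M,60],120); manip.move_l([*M,30],50,contact_N=6)
manip.command_gripper(0.0); print(manip.get_gripper_width()*91,manip.get_grasp_force())
manip.move_l([*M,120],120); manip.move_l([*C,120],150,rot=q(yC+np.pi/2)); manip.wait(.3)
print(manip.get_eef_pos(),manip.get_contact_force())
r=manip.move_l([*C,48],50,contact_N=4); print(r,manip.get_eef_pos(),manip.get_contact_force())
if not r:
    manip.wait(.2); r=manip.move_l([*C,35],12,contact_N=3); print(r,manip.get_eef_pos(),manip.get_contact_force(),manip.get_wrist_torque())
print(manip.get_time_s())
E
```

```text
33.474687754331164 29.997278451919556
[480.719 -32.326 119.997] [-0.335  0.267 -1.783]
False [480.795 -32.728  48.262] [-0.263  0.173 -2.629]
True [480.516 -32.701  37.865] [-1.363 -0.95   6.015] [-0.023 -0.027 -0.028]
29.8333
```

Contact came at 37.9 mm against the expected 38, so it is seated. I'll release and look.

```bash
python3 - <<'E'
from h import *
C=np.array([480.6,-32.7])
manip.command_gripper(1.0); manip.move_l([*C,150],120)
manip.move_pose([435.9,-39.4,150],q(0)); im=snap("wp"); print(manip.get_time_s())
cv2.imwrite("pics/wpc.png",cv2.resize(im[0:300,120:520],(800,600),interpolation=cv2.INTER_CUBIC))
E
```

```text
33.25
```

View pics/wpc.png

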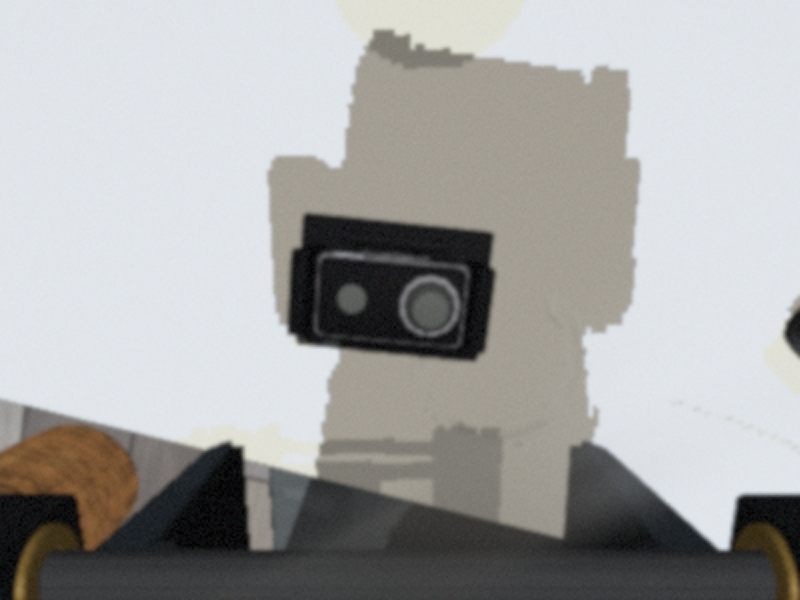

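The camera sits squarely between the cheeks, with the button at (431,305), lens side up toward the mug. Next is the half press.

```bash
python3 - <<'E'
from h import *
B=[479.2,-48.6];Q=q(-.09+np.pi/2)
manip.move_pose([*B,150],Q); manip.command_gripper(0.0)
manip.move_l([*B,98],120); manip.wait(.3); f0=manip.get_contact_force()[2]
P=lambda s:print(s,manip.get_eef_pos(),manip.get_contact_force()[2]-f0,manip.get_time_s())
P("free"); r=manip.move_l([*B,90],8,contact_N=4); manip.wait(.1); P(("90",r))
if not r:
    r=manip.move_l([*B,86],2.5,contact_N=2.2); P(("half",r)); 
    for _ in range(4): manip.wait(.1); P("")
E
```

```text
free [479.584 -48.654  98.556] 0.0 36.8333
('90', False) [479.218 -48.6    90.038] 1.183104560913042 38.0833
('half', False) [479.222 -48.615  86.023] 0.4709003978040266 39.5667
 [479.218 -48.603  86.025] 0.2929328438137698 39.6667
 [479.212 -48.589  86.017] 0.7533588570848682 39.7667
 [479.22  -48.594  86.01 ] -0.7159464743625191 39.8667
 [479.182 -48.608  85.998] 0.5396719749932858 39.9667
```

```bash
python3 - <<'E'
from h import *
B=[479.2,-48.6]
f=lambda:np.mean([manip.get_contact_force()[2] for _ in range(5) if manip.wait(.04) is None])
print(manip.get_gripper_width(),f())
for z in (84.5,83,81.5,80):
    r=manip.move_l([*B,z],3,contact_N=3); print(r,manip.get_eef_pos(),f(),manip.get_time_s())
    if r: break
E
```

```text
0.0034376568770504135 nan
False [479.176 -48.584  84.472] nan 41.0333
False [479.202 -48.602  82.989] nan 41.8917
False [479.212 -48.602  81.485] nan 42.75
False [479.221 -48.605  80.005] nan 43.6083
  return _methods._mean(a, axis=axis, dtype=dtype,
  ret = ret.dtype.type(ret / rcount)
```

```bash
python3 - <<'E'
from h import *
F=[]
for _ in range(8): manip.wait(.03); F.append(manip.get_contact_force())
print(np.mean(F,0))
a=manip.get_image("side")[170:290,200:360]; b=manip.get_image("wrist")[100:400,120:520]
cv2.imwrite("pics/pr.png",np.hstack([cv2.resize(a,(400,300),interpolation=2),b]))
E
```

```text
[ 0.19  -0.091 -0.151]
```

View pics/pr.png

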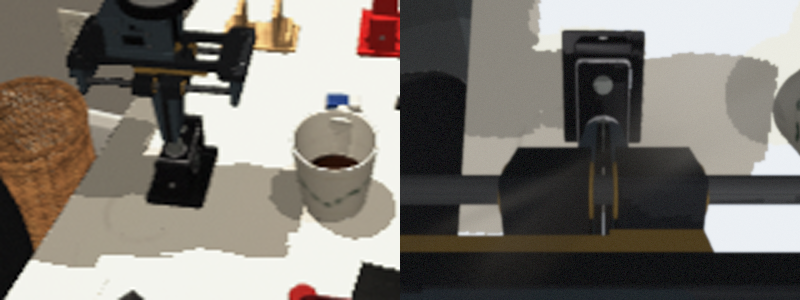

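```bash
python3 - <<'E'
from h import *
B=[479.2,-48.6]
print(manip.get_eef_pos(),R.from_quat(np.roll(manip.get_tool_rot(),-1)).as_matrix()[:,2])
for n,o,s,k in (("side",(200,170),2.5,0),("wrist",(120,100),1,400)):
    K,T=model(n)
    for z in (60,64,69,74,80,99):
        c=K@(T[:3,:3].T@(np.array([*B,z])-T[:3,3])); print(n,z,(c[:2]/c[2]-o)*s+[k,0])
a=manip.get_image("side")[185:265,230:310]; b=manip.get_image("wrist")[110:270,250:400]
sc=manip.get_image("scene")[190:260,345:415]
cv2.imwrite("pics/pr2.png",np.hstack([cv2.resize(a,(400,600),interpolation=2)[:, :] if 0 else cv2.resize(a,(400,400),interpolation=2),cv2.resize(b,(400,400),interpolation=2)]))
E
```

```text
[479.184 -48.589  80.003] [-0.  0. -1.]
side 60 [175.186 146.992]
side 64 [174.852 144.378]
side 69 [174.433 141.093]
side 74 [174.011 137.788]
side 80 [173.502 133.797]
side 99 [171.865 120.969]
wrist 60 [602.905 133.402]
wrist 64 [602.905 135.714]
wrist 69 [602.905 138.729]
wrist 74 [602.905 141.892]
wrist 80 [602.904 145.899]
wrist 99 [602.903 160.37 ]
```

View pics/pr2.png

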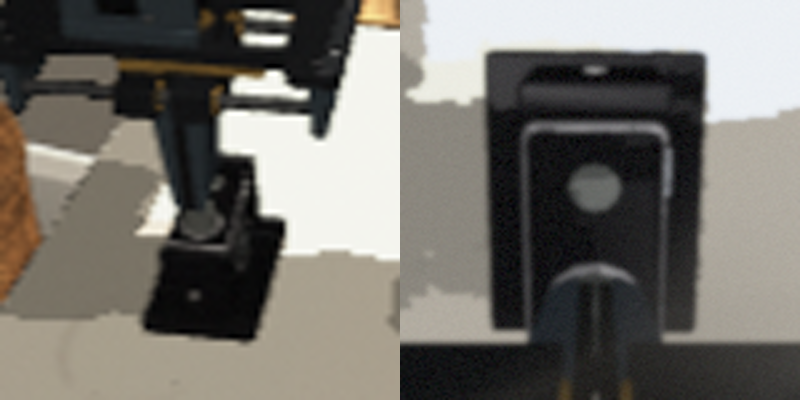

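The button top sits at 74 mm, but the force is still about 0 and the pictures put the closed fingertips near z≈79. So the tips appear to sit higher than nominal and the button looks untouched. I'll continue the slow descent until contact.

```bash
python3 - <<'E'
from h import *
B=[479.2,-48.6]
r=manip.move_l([*B,66],4.5,contact_N=2.8); print(r)
for _ in range(3):
    F=[]
    for _ in range(4): manip.wait(.02); F.append(manip.get_contact_force()[2])
    print(manip.get_eef_pos(),np.mean(F),manip.get_time_s())
E
```

```text
False
[479.235 -48.594  66.027] 1.0819349615361467 47.45
[479.209 -48.615  66.008] 1.1965226164597331 47.5167
[479.2   -48.593  65.999] 0.9751348509224698 47.5833
```

Force is now 1.1 N, which puts the button within its first-stage spring. I'll continue to the halfway stop.

```bash
python3 - <<'E'
from h import *
B=[479.2,-48.6]
r=manip.move_l([*B,58],3,contact_N=2.3); print(r)
for _ in range(4):
    F=[]
    for _ in range(4): manip.wait(.02); F.append(manip.get_contact_force()[2])
    print(manip.get_eef_pos(),np.mean(F),manip.get_time_s())
E
```

```text
True
[479.239 -48.622  63.221] 5.455513249241519 48.8667
[479.203 -48.604  63.2  ] 5.3083552566286425 48.9333
[479.21  -48.619  63.205] 5.292436156738406 49.0
[479.265 -48.593  63.249] 5.37731608588971 49.0667
```

The force is 5.3 N at 63.2 mm, so the button is at the halfway stop. I'll hold it, then press fully and retreat.

```bash
python3 - <<'E'
from h import *
B=[479.2,-48.6]
F=[]
for _ in range(13): manip.wait(.1); F.append(manip.get_contact_force()[2])
print(min(F),max(F))
r=manip.move_l([*B,56.5],8,contact_N=8); F=[]
for _ in range(4): manip.wait(.05); F.append(manip.get_contact_force()[2])
print(r,manip.get_eef_pos(),np.mean(F),manip.get_time_s())
E
```

```text
4.599214964198259 5.9013998090631326
True [479.394 -48.65   57.978] 12.664649313724569 51.25
```

The button travelled 5.2 mm further and the force reached 12.7 N, so it is fully down. I'll retreat and check.

```bash
python3 - <<'E'
from h import *
manip.move_l([479.2,-48.6,75],30); manip.move_l([479.2,-48.6,160],120)
manip.move_pose([435.9,-39.4,170],q(0)); im=snap("wf"); print(manip.get_time_s(),manip.get_contact_force())
cv2.imwrite("pics/wfc.png",im)
E
```

```text
54.225 [ 0.143 -0.375  0.262]
```

View pics/wfc.png

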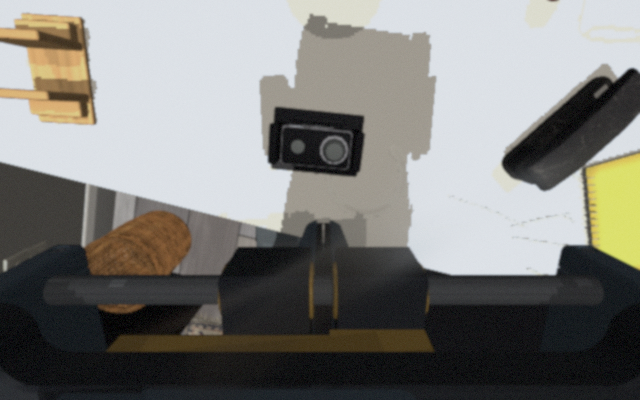

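The camera is still seated square in the cradle at (316,145), with the button at (334,150) sprung back and the hand clear.

```bash
python3 -c "
from cell import manip
print(manip.sign_off())"
```

```text
the job is handed in; nothing more can be done
None
```

The job is handed in at about 54 s: the camera is upright in the black cradle facing the mug, and the shutter was held at the halfway stop for over a second, then pressed fully down and released; the result of the judging was not shown.

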